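# Jack a beaker up to a fixed probe with a ratchet lift

## Task

The beaker stands on a ratchet lift under a clamped probe. Pump the lift's hand lever, stroke by stroke, until the tip of the probe is less than 20 mm above the beaker's bottom but not touching it, and leave the lever up. Work the lift by its lever only: do not touch the stage, the beaker or the probe, and leave the other things on the bench where they are.

Things in the scene. Friction and masses are not known exactly. Their poses are not given: they have to be found in the camera images.
- lift: fixed frame of the ratchet lift: grey base plate 245 x 170 mm with an aluminium guide block and two grey cheek plates, and a 12 mm steel support rod, 400 mm high, at its rear. Origin on the bench under the frame, x axis (level) from the lever end towards the rod, z up. In this frame the base plate spans x -110 to 135 mm and y -85 to 85 mm; the lever sticks out over the bench at the -x end; stage, beaker and probe are centred near x = 34 mm, y = 0; the rod is at x = 114 mm
- lever_pad (a point): centre of the upper face of the grey plastic pad at the end of the hand lever, the place to press down on. The pad measures 48 mm (along the lever) x 60 mm (across), 10 mm thick; the face is level to within 0.27 rad. Lever up: 134 mm above the bench and 207 mm from the lift's origin along its -x axis; lever fully down: 60 mm above the bench and 6 mm farther out. Pressing it down takes 2 to 8 N until it meets its lower stop
- lever (a joint): angle of the hand lever (rad): 0 = up, at rest against its upper stop; 0.48 = fully down, at its lower stop. A spring brings it back up when it is let go. Each full press down raises the stage by one tooth, 10 mm, and a holding pawl keeps it there while the lever comes back; the drive pawl takes the next tooth only when the lever is (nearly) back at 0. A press that ends short of about 0.42 rad gains no tooth. The lift cannot be lowered again
- stage: stage of the lift: aluminium plate 120 (x) x 130 (y) mm, 10 mm thick, with a black rubber mat, carried on a toothed rack and two guide rods. Origin at the centre of its top, where the beaker stands; z up. It starts 150 mm above the bench and can rise 60 mm, in teeth of 10 mm
- beaker: clear glass beaker standing on the stage, 69 mm outside diameter, 92 mm high, open at the top, wall and bottom 2 mm thick. Origin at the centre of its underside, z up
- beaker_floor (a point): centre of the beaker's bottom, on the inside (2 mm above the beaker's underside, and so 2 mm above the stage)
- probe: fixed probe with its clamp: upright grey shaft 12 mm in diameter reaching down into the beaker, black head 17 mm in diameter from 106 to 144 mm above the tip, gripped by a steel clamp 130 mm above the tip, on an arm that is fixed to the support rod. Its height on the rod differs from run to run. Origin at the tip, z up
- probe_tip (a point): lowest point (tip) of the probe. At the start it is 32 to 64 mm above the beaker's bottom, inside the beaker
- wash_bottle: bystander: white plastic wash bottle to the left of the lift with a red cap and a bent jet, 67 x 110 mm, 178 mm high. Origin on the bench near its centre
- small_beaker: bystander: small empty glass beaker to the right of the lift, 56 mm wide, 68 mm high. Origin at the centre of its underside
- calculator: bystander: dark grey pocket calculator lying flat, 125 x 66 x 14 mm. Origin at the centre of its underside
Mind the look-alikes: they are no part of the job. Leave any orange look-alike of the beaker alone.

How it is judged:
By the outcome, as a careful person would: the job done as asked, in the order asked, and still so for the second after the job is handed in, with the robot touching nothing.
It also fails if it takes over 59 s, if anything falls off the work surface, if the arm or the gripper's body presses on something with over 40 N, if the wrist force passes 120 N, or if a joint passes its speed limit or range.

## Robot

A 6-joint arm with a two-finger parallel gripper is mounted at the origin on a cart in front of the work surface, level with it; the furniture and walls round the work are solid. World frame = base frame: x ahead of the robot, y to its left, z up, the work surface at z = 0. Lengths are in mm, angles in rad, forces in N, time in s.
With the tool pointing down it reaches from about 350 to 875 mm from the base axis. Payload 4.2 kg.
Tool frame: the origin (TCP) lies midway between the tips of the shut fingers; the grasp point (between the pads) lies 19 mm behind it; z points along the fingers, y is the direction in which the jaws open and shut (so a half turn about z gives the same grasp; the last joint's range is limited). The gripper opens to 85 mm and grips with 20 to 120 N. Pads are 22 mm wide; open, the fingers measure 114 mm over their backs; the gripper's body (76 mm by 85 mm) begins 54 mm behind the grasp point. The pads swing forward as they close: fully open they stand 13 mm farther back than shut.
Start: joints at [-1.047, 0.385, 0.008, 0, -1.194, -0.259], TCP at [163.589, -603.19, 231.312] pointing down, gripper open.
Joint ranges: [-3.14, 3.14], [-1.21, 2.06], [-1.07, 1.41], [-3.16, 2.05], [-2.99, -0.16], [-3.1, 3.1]. Speed limits (rad/s): [2.79, 2.79, 3.14, 3.14, 3.14, 3.14].

## Interface

Orientations are given as a unit quaternion [x, y, z, w].
In Python, from bench import arm, eyes, nets gives the robot as it stands.
- The arm moves only by the tool jog_arm, never from a script. Its argument "rows" is a list of rows, each a list of 3 entries, a list of its own where there are three numbers: the shift along the tool's x, y, z in cm, then the turn, a rotation vector about the tool's x, y, z in degrees, then the finger opening in cm, from 0 to 8.54. In form: [[[x, y, z], [ax, ay, az], jaw], ...]. A call has 1 to 10 rows; each row shifts and turns the commanded pose from where the row before left it, along the tool's axes as they then stand; what a row does not reach is not made up. A row lasts 1/8 s, in which the tool goes at most 62.5 mm and 10.7 degrees, less where a joint would pass 70% of its speed; a pose out of reach is approached as far as the arm can. A call with a gripper value outside its range is refused whole. The fingers move at their own pace and stop on an object; the grip force is fixed at half the most. Time passes only in rows, so rows that do not move let the fingers close. It gives the time, the measured TCP pose, the force and the opening at its end, in the units of the state.
- arm.read_state(): the state, without advancing time (a new reading comes with each control period).
- eyes.get_image(name): name is "scene" or "side" or "wrist"; returns the picture (400x640x3 uint8, red, green, blue); there is no depth.
- eyes.camera_model(name): a dict with "K" (3x3 intrinsics, pixels), "rvec" (rotation vector, rad) and "tvec" (3), from world to camera coordinates, as OpenCV has them. Camera axes: x right, y down, z forward; pixel columns grow to the right and rows downward; lengths in mm; the calibration is good to about 2 mm. The wrist camera is an equidistant fisheye: a pixel r from the principal point sees the ray r / f radians off the axis. A picture is of the moment at which its call begins: read the wrist's pose just before it. camera_model takes no time and is no camera call; for the wrist camera it gives the pose at the moment of the call.
- arm.job_done(): hands the job in, once; it reports no verdict.
Trained networks look in the newest picture that a camera, given by its name, has taken for a name from the list of things; names that differ only in an ending like _2 or _b are one class to them, and where a whole thing is asked for, a point or a joint stands for the part that bears it (a point fixed in the world has none). Each returns a list of dicts, best first, with "conf" (0 to 1); they miss things now and then, are a little off and sometimes report something else, mostly with a low value. They report only what shows in the picture. A call takes as long as a camera call. They do not tell look-alikes from the thing itself.
- nets.boxes_of(camera, name): "position" ([column, row] as shares, 0 to 1, of the picture: columns of its width, rows of its height, amid what is visible of it).
The state is a dict: "clock": time; "joints": joint angles; "joint_vel": joint speeds; "joint_efforts": joint torques, N m; "position": TCP position; "ee_rot": TCP orientation; "contact_force": force on the tool from outside, world axes, zero at the start; "wrist_torque": the same for the moment, N m; "gripper_width": finger opening in mm.
Only numpy, scipy, OpenCV 4.12 (cv2) and the standard library are available. Lean on these libraries where they do the work, as an engineer would, in place of code of your own. Each camera call takes 0.05 s, during which the arm holds its last target.

## Working session

There is one attempt and no reset: what is moved stays moved. The work goes in short steps, Python scripts to look and compute and a tool call to move; the robot and the scene stay as the last step left them, time stands still between calls to the robot, and variables do not carry over. Pictures are saved under pics/ and viewed, and the job is handed in when it is done.

Besides the shell and the picture viewer there is one more tool, called after "Call:" as a command line: name --argument value ..., lists and objects as JSON in quotes. jog_arm: Moves the arm, as the interface text tells. Its arguments: {"type":"object","properties":{"rows":{"type":"array","items":{"type":"array"}}},"required":["rows"]}

```bash
ls; mkdir -p pics; python3 - <<'E'
from bench import arm, eyes, nets
import cv2
print(arm.read_state())
for n in ["scene","side"]:
    im=eyes.get_image(n); cv2.imwrite(f"pics/{n}0.png",im[:,:,::-1])
    print(n,eyes.camera_model(n))
    for k in ["lift","lever_pad","stage","beaker","probe_tip","beaker_floor","wash_bottle","small_beaker","calculator"]:
        print(k,[([round(p[0]*640),round(p[1]*400)],round(r['conf'],2)) for r in nets.boxes_of(n,k) for p in [r['position']]])
print(arm.read_state()['clock'])
E
```

```text
pics
{'clock': 0.0, 'joints': array([-1.04736137e+00,  3.85544030e-01,  6.65023783e-03, -4.76311731e-04,
       -1.19402542e+00, -2.58572628e-01]), 'joint_vel': array([-0.0001346 , -0.00043364, -0.00210649, -0.00219342, -0.00164022,
       -0.00067421]), 'joint_efforts': array([ 1.70735329e-03, -3.92288733e+01,  1.88400882e+01,  4.18613702e+00,
       -4.66529615e-03,  9.03288793e-06]), 'position': array([ 163.45542289, -602.64713041,  230.24207825]), 'ee_rot': array([-1.31957243e-01,  9.91254816e-01,  1.06569595e-03, -1.99882292e-04]), 'contact_force': array([-0.24324494,  0.11998995, -0.33222544]), 'wrist_torque': array([0.00942825, 0.00395492, 0.00548871]), 'gripper_width': 84.86253502731678}
scene {'K': array([[439.51114282,   0.        , 322.92807204],
       [  0.        , 439.51114282, 194.30019788],
       [  0.        ,   0.        ,   1.        ]]), 'rvec': array([ 1.88455251, -1.14202722,  0.60408761]), 'tvec': array([-269.85023091,  415.72973925, 1104.70990324])}
lift [([329, 208], 0.64)]
lever_pad [([301, 208], 0.54)]
stage [([334, 180], 0.86)]
beaker [([340, 163], 0.9),
[... 309 characters left out ...]
  , 320.56276783],
       [  0.        , 380.61427412, 196.11849895],
       [  0.        ,   0.        ,   1.        ]]), 'rvec': array([ 2.24049741, -0.06831991,  0.017616  ]), 'tvec': array([-626.87278812,  141.23694368, 1038.66597203])}
lift [([351, 213], 0.56)]
lever_pad [([288, 194], 0.62)]
stage [([360, 197], 0.71)]
beaker [([396, 256], 0.93), ([351, 269], 0.92), ([345, 164], 0.67), ([365, 172], 0.65), ([371, 121], 0.35)]
probe_tip [([370, 122], 0.63), ([293, 197], 0.16)]
beaker_floor [([391, 256], 0.83), ([362, 174], 0.73), ([349, 164], 0.69), ([351, 268], 0.66)]
wash_bottle [([326, 152], 0.86), ([372, 120], 0.43)]
small_beaker [([330, 324], 0.67)]
calculator [([234, 348], 0.58)]
1.0
```

View pics/scene0.png

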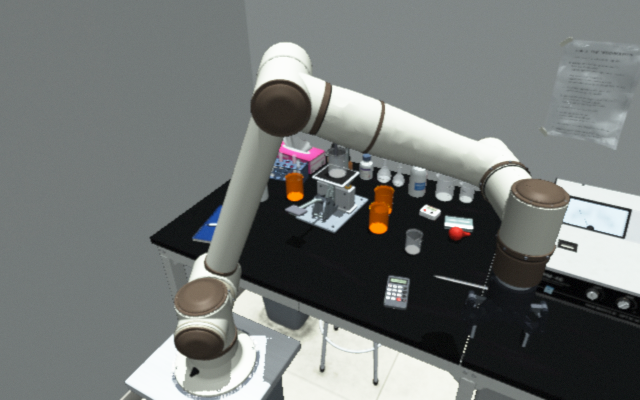

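View pics/side0.png

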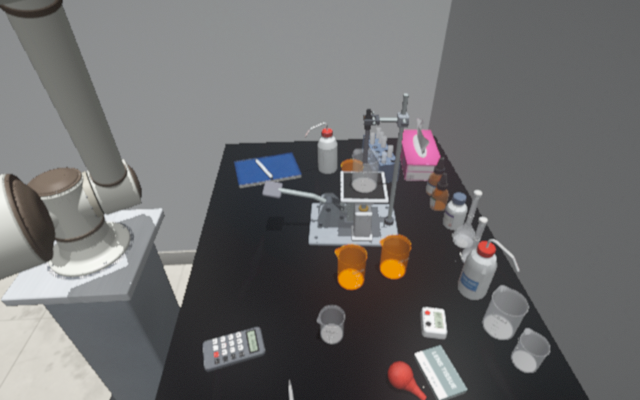

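```bash
python3 - <<'E'
import cv2
a=cv2.imread('pics/scene0.png')[90:290,240:440]; cv2.imwrite('pics/sc_crop.png',cv2.resize(a,(600,600),interpolation=cv2.INTER_CUBIC))
a=cv2.imread('pics/side0.png')[80:280,250:450]; cv2.imwrite('pics/si_crop.png',cv2.resize(a,(600,600),interpolation=cv2.INTER_CUBIC))
E
```

```text
(no output)
```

View pics/sc_crop.png

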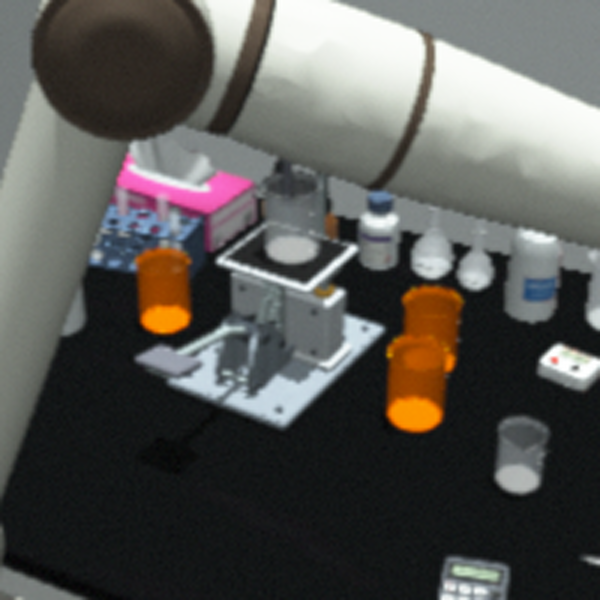

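View pics/si_crop.png

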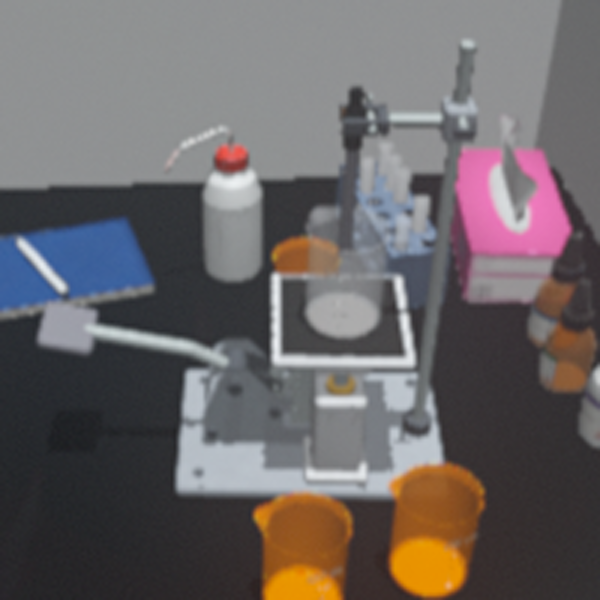

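The side view shows the lever pad at about (273,189), the stage at (364,187) and the probe head at (368,117). The scene view shows the pad at (296,210). Next I'll triangulate.

```bash
cat > h.py <<'E'
from bench import arm, eyes, nets
import numpy as np, cv2
def P(n):
    m=eyes.camera_model(n); R,_=cv2.Rodrigues(m['rvec']); return m['K'],R,np.array(m['tvec']).ravel()
def ray(n,px):
    K,R,t=P(n); d=R.T@np.linalg.inv(K)@np.array([px[0],px[1],1.]); return -R.T@t,d/np.linalg.norm(d)
def onz(n,px,z):
    o,d=ray(n,px); return o+d*(z-o[2])/d[2]
def proj(n,X):
    K,R,t=P(n); return cv2.projectPoints(np.array(X,float).reshape(-1,3),cv2.Rodrigues(R)[0],t,K,None)[0].reshape(-1,2)
def tri(ps):
    A=np.zeros((3,3));b=np.zeros(3)
    for n,px in ps:
        o,d=ray(n,px);M=np.eye(3)-np.outer(d,d);A+=M;b+=M@o
    return np.linalg.solve(A,b)
E
python3 - <<'E'
from h import *
np.set_printoptions(precision=1,suppress=True)
s=lambda x,y:(250+x/3,80+y/3); c=lambda x,y:(240+x/3,90+y/3)
print('cams',ray('side',(320,200))[0],ray('scene',(320,200))[0])
print('pad side',onz('side',s(68,327),134),'scene',onz('scene',c(168,361),134),'tri',tri([('side',s(68,327)),('scene',c(168,361))]))
print('stage corners side',[onz('side',s(*p),150) for p in [(272,275),(407,275),(415,364),(272,364)]])
print('stage corners scene',[onz('scene',c(*p),150) for p in [(218,262),(283,222),(358,248),(295,288)]])
print('base side',[onz('side',s(*p),8) for p in [(187,368),(178,490),(443,488),(436,375)]])
print('base scene',[onz('scene',c(*p),8) for p in [(385,327),(285,425)]])
print('beaker base',onz('side',s(343,315),152),onz('scene',c(292,248),152))
E
```

```text
cams [ 593.9 -760.   749.2] [-488.3 -584.6  941.2]
pad side [504.3  54.  134. ] scene [493.7  53.6 134. ] tri [503.2  60.4 127.5]
stage corners side [array([690.5,  98.7, 150. ]), array([813.7,  89.9, 150. ]), array([795.9, -38.1, 150. ]), array([678. , -29.9, 150. ])]
stage corners scene [array([677.7,  94.4, 150. ]), array([799.7,  69.8, 150. ]), array([781.8, -40.3, 150. ]), array([665.7, -13.4, 150. ])]
base side [array([610.6, 142.7,   8. ]), array([595.8, -30.3,   8. ]), array([834.5, -43.7,   8. ]), array([861.5, 114.1,   8. ])]
base scene [array([838.7, -57.1,   8. ]), array([596.4, -35.2,   8. ])]
beaker base [745.9  30.6 152. ] [743.4  29.2 152. ]
```

```bash
python3 - <<'E'
from h import *
np.set_printoptions(precision=1,suppress=True)
for z in range(152,360,10):
    p=proj('side',[745,30,z])[0]; print(z,p,'crop',(p-[250,80])*3)
a=cv2.imread('pics/side0.png')[90:200,335:425]; cv2.imwrite('pics/si_crop2.png',cv2.resize(a,(490,600),interpolation=cv2.INTER_CUBIC))
E
```

```text
152 [364.  185.2] crop [342.  315.5]
162 [364.2 182.1] crop [342.7 306.2]
172 [364.5 179. ] crop [343.4 296.9]
182 [364.7 175.8] crop [344.1 287.4]
192 [364.9 172.6] crop [344.8 277.8]
202 [365.2 169.3] crop [345.6 268. ]
212 [365.4 166.1] crop [346.3 258.2]
222 [365.7 162.7] crop [347.1 248.2]
232 [365.9 159.3] crop [347.8 238. ]
242 [366.2 155.9] crop [348.6 227.8]
252 [366.4 152.5] crop [349.3 217.4]
262 [366.7 149. ] crop [350.1 206.9]
272 [367.  145.4] crop [350.9 196.2]
282 [367.2 141.8] crop [351.7 185.4]
292 [367.5 138.1] crop [352.6 174.4]
302 [367.8 134.4] crop [353.4 163.3]
312 [368.1 130.7] crop [354.2 152. ]
322 [368.4 126.9] crop [355.1 140.6]
332 [368.6 123. ] crop [355.9 129. ]
342 [368.9 119.1] crop [356.8 117.2]
352 [369.2 115.1] crop [357.7 105.3]
```

View pics/si_crop2.png

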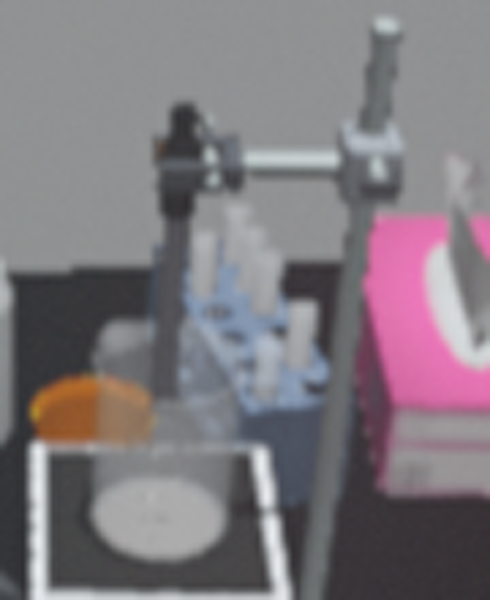

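Call:
jog_arm --rows '[[[-3.3, 3.6, 0], [0, 0, 0], 0], [[-3.3, 3.6, 0], [0, 0, 0], 0], [[-3.3, 3.6, 0], [0, 0, 0], 0], [[-3.3, 3.6, 0], [0, 0, 0], 0], [[-3.3, 3.6, 0], [0, 0, 0], 0], [[-3.3, 3.6, 0], [0, 0, 0], 0], [[-3.3, 3.6, 0], [0, 0, 0], 0], [[-3.3, 3.6, 0], [0, 0, 0], 0], [[-3.3, 3.6, 0], [0, 0, 0], 0], [[-3.3, 3.6, 0], [0, 0, 0], 0]]'

```text
clock: 2.25
position: [388.5, -167.9, 231.8]
ee_rot: [-0.132, 0.991, -0.0, 0.001]
contact_force: [-0.1, -1.4, -0.2]
gripper_width: 0.1
```

```bash
python3 - <<'E'
from h import *
np.set_printoptions(precision=3,suppress=True)
for n in ["wrist","scene","side"]:
    im=eyes.get_image(n); cv2.imwrite(f"pics/{n}1.png",im[:,:,::-1])
s=arm.read_state(); print(s['clock'],s['position'],s['ee_rot'],s['joints'],s['contact_force'])
print(eyes.camera_model('wrist'))
E
```

```text
2.4 [ 388.756 -167.816  231.625] [-0.134  0.991 -0.     0.   ] [-0.02   0.032 -0.451  0.    -1.087 -1.281] [-0.197 -0.162 -0.439]
{'K': array([[309.707,   0.   , 321.775],
       [  0.   , 309.707, 204.644],
       [  0.   ,   0.   ,   1.   ]]), 'rvec': array([-1.791, -2.353, -0.325]), 'tvec': array([ 264.882, -353.12 ,  290.429])}
```

View pics/wrist1.png

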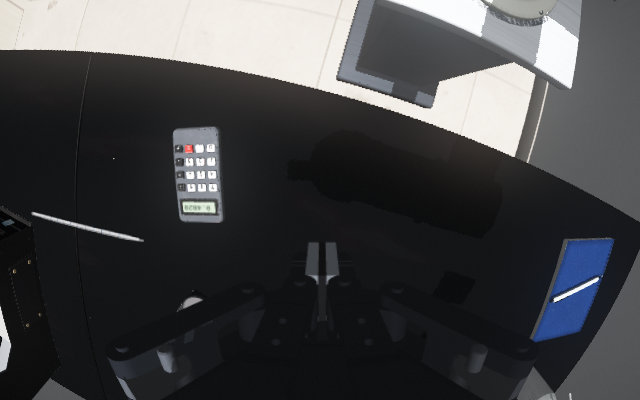

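View pics/scene1.png

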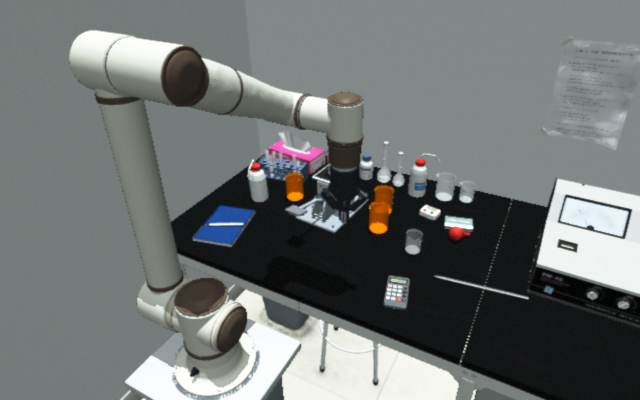

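Call:
jog_arm --rows '[[[0, 0, 0], [0, 0, -10], 0], [[0, 0, 0], [0, 0, -10], 0], [[0, 0, 0], [0, 0, -10], 0], [[0, 0, 0], [0, 0, -10], 0], [[0, 0, 0], [0, 0, -10], 0], [[0, 0, 0], [0, 0, -10], 0], [[0, 0, 0], [0, 0, -10], 0], [[0, 0, 0], [0, 0, -10], 0], [[0, 0, 0], [0, 0, -10], 0], [[0, 0, 0], [0, 0, -10], 0]]'

```text
clock: 3.65
position: [387.3, -170.3, 231.3]
ee_rot: [0.845, -0.534, -0.0, 0.0]
contact_force: [-0.0, -0.2, -1.0]
gripper_width: -0.0
```

Call:
jog_arm --rows '[[[0, 0, 0], [0, 0, -10], 0], [[0, 0, 0], [0, 0, -10], 0], [[0, 0, 0], [0, 0, -10], 0], [[0, 0, 0], [0, 0, -10], 0], [[0, 0, 0], [0, 0, -10], 0], [[0, 0, 0], [0, 0, -9], 0], [[0, 0, 0], [0, 0, 0], 0]]'

```text
clock: 4.53
position: [387.4, -170.1, 231.3]
ee_rot: [0.999, -0.053, -0.0, 0.0]
contact_force: [-0.1, -0.1, -0.8]
gripper_width: -0.2
```

```bash
python3 - <<'E'
from h import *
np.set_printoptions(precision=3,suppress=True)
for n in ["wrist","side"]:
    im=eyes.get_image(n); cv2.imwrite(f"pics/{n}2.png",im[:,:,::-1])
s=arm.read_state(); print(s['clock'],s['position'],s['ee_rot'],s['joints'],s['contact_force'])
m=eyes.camera_model('wrist');R=cv2.Rodrigues(m['rvec'])[0]; print(-R.T@m['tvec'],R)
E
```

```text
4.625 [ 387.564 -169.905  231.35 ] [ 0.999 -0.053  0.     0.   ] [-0.026  0.033 -0.451  0.    -1.087  1.491] [-0.298 -0.427 -0.954]
[ 455.693 -176.712  375.194] [[-0.105 -0.995  0.   ]
 [-0.957  0.101  0.272]
 [-0.27   0.028 -0.962]]
```

View pics/wrist2.png

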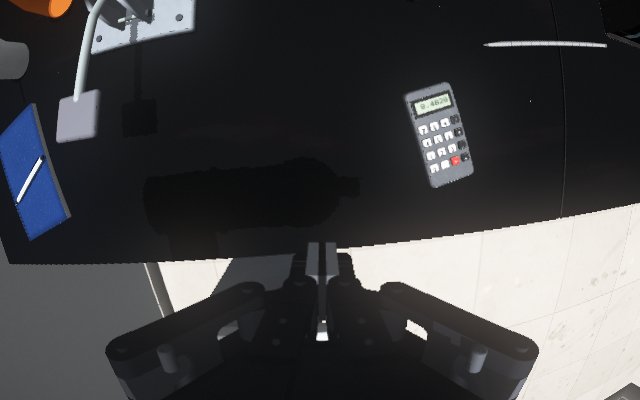

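```bash
cat >> h.py <<'E'
def wray(px):
    m=eyes.camera_model('wrist');R=cv2.Rodrigues(m['rvec'])[0];K=m['K']
    u=np.array([px[0]-K[0,2],px[1]-K[1,2]]);r=np.linalg.norm(u);th=r/K[0,0]
    d=np.r_[np.sin(th)*u/r,np.cos(th)]; return -R.T@m['tvec'],R.T@d
def wproj(X):
    m=eyes.camera_model('wrist');R=cv2.Rodrigues(m['rvec'])[0];K=m['K']
    X=np.array(X,float).reshape(-1,3)@R.T+m['tvec'];r=np.linalg.norm(X[:,:2],axis=1);th=np.arctan2(r,X[:,2])
    return X[:,:2]/r[:,None]*th[:,None]*K[0,0]+K[:2,2]
E
python3 - <<'E'
from h import *
np.set_printoptions(precision=1,suppress=True)
for p in [(78,116),(58,97),(100,90),(97,136),(58,142)]:
    o,d=wray(p); print(o+d*(134-o[2])/d[2])
o1,d1=wray((78,114)); o2,d2=ray('side',(272.7,189))
a=cv2.imread('pics/side2.png')[80:230,250:450]; cv2.imwrite('pics/side2c.png',cv2.resize(a,(800,600),interpolation=cv2.INTER_CUBIC))
E
```

```text
[501.4  55.8 134. ]
[528.5  84.1 134. ]
[518.5  22.1 134. ]
[476.5  32.9 134. ]
[482.8  92.7 134. ]
```

View pics/side2c.png

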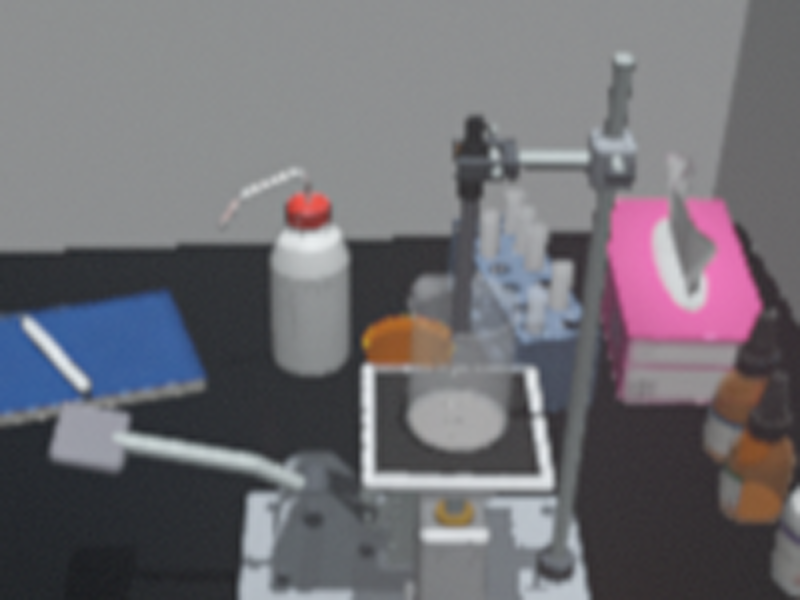

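Call:
jog_arm --rows '[[[1.4, -4, 0], [0, 0, 0], 0], [[1.4, -4, 0], [0, 0, 0], 0], [[1.4, -4, 0], [0, 0, 0], 0], [[1.4, -4, 0], [0, 0, 0], 0], [[1.5, -4, 0], [0, 0, 0], 0], [[1.5, -3.9, 0], [0, 0, 0], 0], [[0, 0, 3.5], [0, 0, 0], 0], [[0, 0, 3], [0, 0, 0], 0], [[0, 0, 0], [0, 0, 0], 0]]'

```text
clock: 5.75
position: [496.2, 58.9, 164.3]
ee_rot: [0.999, -0.052, -0.003, 0.001]
contact_force: [-0.8, -0.8, 0.3]
gripper_width: 0.1
```

```bash
python3 - <<'E'
from h import *
np.set_printoptions(precision=3,suppress=True)
for n in ["wrist","side"]:
    im=eyes.get_image(n); cv2.imwrite(f"pics/{n}3.png",im[:,:,::-1])
s=arm.read_state(); print(s['clock'],s['position'],s['ee_rot'],s['joints'],s['contact_force'])
a=cv2.imread('pics/side3.png')[80:230,250:450]; cv2.imwrite('pics/side3c.png',cv2.resize(a,(800,600),interpolation=cv2.INTER_CUBIC))
E
```

```text
5.85 [498.435  59.526 167.175] [ 0.999 -0.051  0.001  0.   ] [ 0.443  0.236 -0.384  0.001 -0.95   1.025] [-0.273 -0.1    0.671]
```

View pics/wrist3.png

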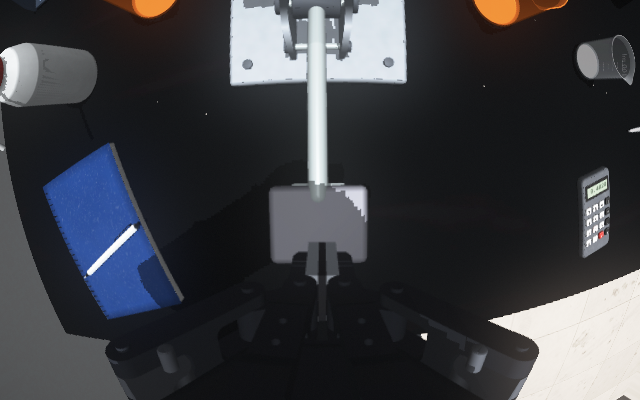

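View pics/side3c.png

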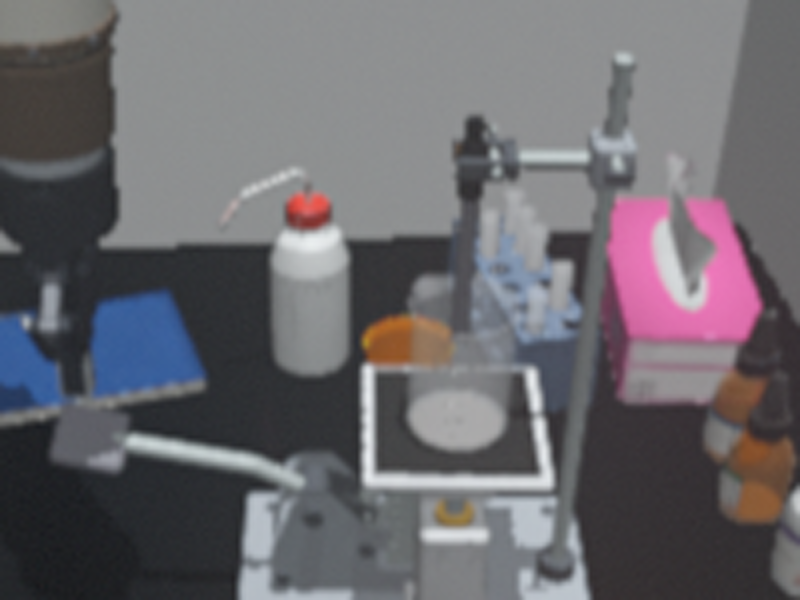

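Call:
jog_arm --rows '[[[0, 0, 2.5], [0, 0, 0], 0], [[0, 0, 2.5], [0, 0, 0], 0], [[-0.2, 0, 2.5], [0, 0, 0], 0], [[-0.2, 0, 2], [0, 0, 0], 0], [[0, 0, 0.7], [0, 0, 0], 0], [[0, 0, 0], [0, 0, 0], 0]]'

```text
clock: 6.6
position: [496.1, 60.6, 66.2]
ee_rot: [0.999, -0.051, 0.002, -0.001]
contact_force: [1.5, -0.0, 6.1]
gripper_width: 0.2
```

```bash
python3 - <<'E'
from h import *
np.set_printoptions(precision=3,suppress=True)
for n in ["side"]:
    im=eyes.get_image(n); cv2.imwrite(f"pics/{n}4.png",im[:,:,::-1])
s=arm.read_state(); print(s['clock'],s['position'],s['contact_force'])
a=cv2.imread('pics/side4.png')[80:230,250:450]; cv2.imwrite('pics/side4c.png',cv2.resize(a,(800,600),interpolation=cv2.INTER_CUBIC))
E
```

```text
6.65 [495.879  60.634  66.206] [ 4.021 -0.78   5.436]
```

View pics/side4c.png

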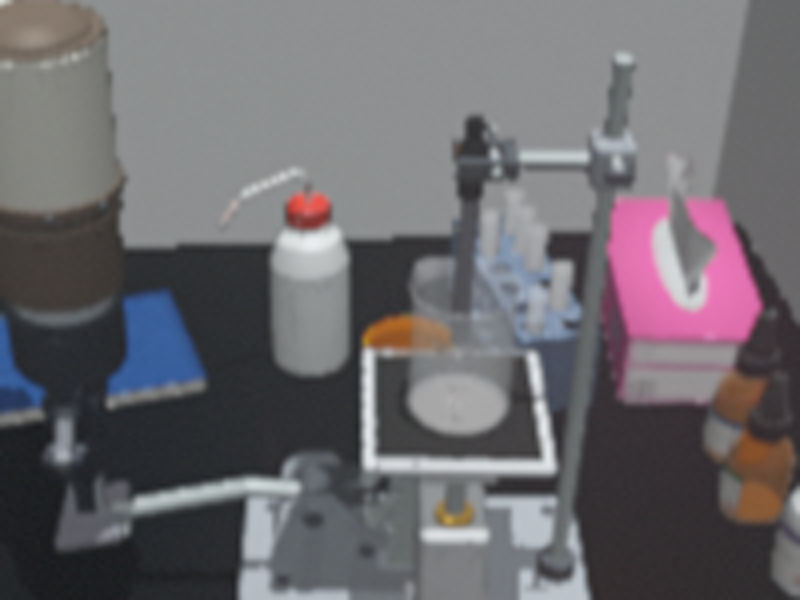

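Call:
jog_arm --rows '[[[0, 0, 0.3], [0, 0, 0], 0], [[0, 0, 0.2], [0, 0, 0], 0], [[0, 0, 0], [0, 0, 0], 0]]'

```text
clock: 7.02
position: [495.6, 60.8, 61.0]
ee_rot: [0.999, -0.051, 0.002, -0.001]
contact_force: [2.5, -1.1, 5.8]
gripper_width: 0.3
```

Call:
jog_arm --rows '[[[0, 0, -2], [0, 0, 0], 0], [[0, 0, -2.5], [0, 0, 0], 0], [[0, 0, -2.5], [0, 0, 0], 0], [[0, 0, -1.8], [0, 0, 0], 0], [[0, 0, 0], [0, 0, 0], 0], [[0, 0, 0], [0, 0, 0], 0]]'

```text
clock: 7.78
position: [492.6, 59.8, 146.5]
ee_rot: [0.999, -0.051, -0.001, 0.0]
contact_force: [-0.4, 0.3, -0.4]
gripper_width: -0.1
```

```bash
python3 - <<'E'
from h import *
np.set_printoptions(precision=3,suppress=True)
for n in ["side"]:
    im=eyes.get_image(n); cv2.imwrite(f"pics/{n}5.png",im[:,:,::-1])
s=arm.read_state(); print(s['clock'],s['position'],s['contact_force'])
a=cv2.imread('pics/side5.png')[80:230,250:450]; cv2.imwrite('pics/side5c.png',cv2.resize(a,(800,600),interpolation=cv2.INTER_CUBIC))
E
```

```text
7.825 [492.664  59.812 146.257] [-0.252 -0.359  0.282]
```

View pics/side5c.png

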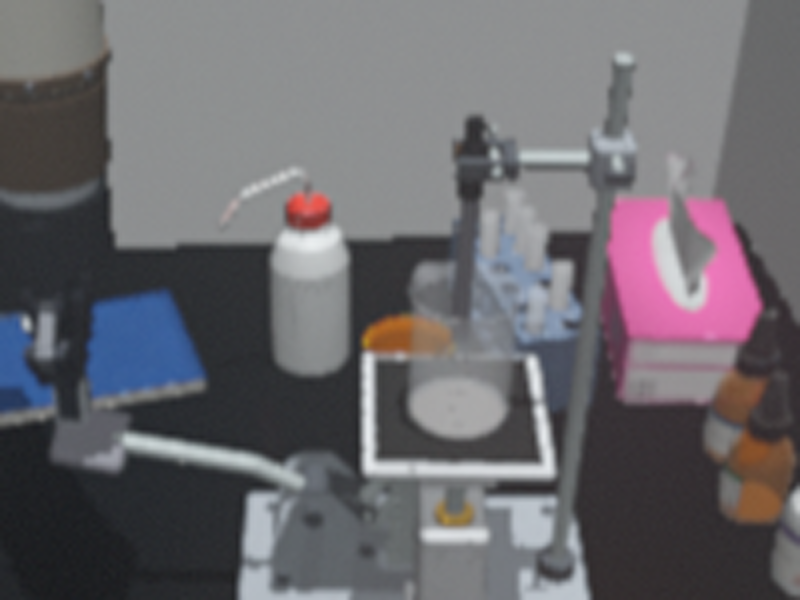

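```bash
python3 - <<'E'
from h import *
np.set_printoptions(precision=1,suppress=True)
o=ray('side',(320,200))[0]
c=np.array([744.5,30,0]); f=(o-c); f[2]=0; f/=np.linalg.norm(f)
for g in (48,52,56,60,64):
    t=152+g; e=lambda r,z:proj('side',c+f*r+[0,0,z])[0]
    L=[e(8.5,t+106),e(-8.5,t+144),e(0,t+130),e(6,t),e(0,t)]
    print(g,[(p-[250,80])*4 for p in L])
im=cv2.imread('pics/side5.png'); im2=cv2.imread('pics/side2.png')
for k in range(116,196): 
    pass
g=cv2.createCLAHE(4,(4,4)).apply(cv2.cvtColor(cv2.resize(im[95:200,340:400],(456,798),interpolation=cv2.INTER_CUBIC)[:600],cv2.COLOR_BGR2GRAY))
h=cv2.createCLAHE(4,(4,4)).apply(cv2.cvtColor(cv2.resize(im[110:195,340:400],(400,567),interpolation=cv2.INTER_CUBIC),cv2.COLOR_BGR2GRAY))
h2=cv2.createCLAHE(4,(4,4)).apply(cv2.cvtColor(cv2.resize(im2[110:195,340:400],(400,567),interpolation=cv2.INTER_CUBIC),cv2.COLOR_BGR2GRAY))
cv2.imwrite('pics/cl.png',np.hstack([h2,h]))
E
```

```text
48 [array([470.3, 218.9]), array([475.6, 146.5]), array([473.5, 175.1]), array([459.4, 365.4]), array([459.8, 360. ])]
52 [array([470.7, 212.8]), array([476.1, 140.1]), array([474. , 168.9]), array([459.8, 360.1]), array([460.2, 354.8])]
56 [array([471.2, 206.7]), array([476.6, 133.8]), array([474.4, 162.7]), array([460.2, 354.9]), array([460.6, 349.5])]
60 [array([471.6, 200.6]), array([477.1, 127.4]), array([474.9, 156.4]), array([460.6, 349.6]), array([461. , 344.2])]
64 [array([472.1, 194.5]), array([477.5, 121. ]), array([475.4, 150. ]), array([461. , 344.3]), array([461.3, 338.9])]
```

View pics/cl.png

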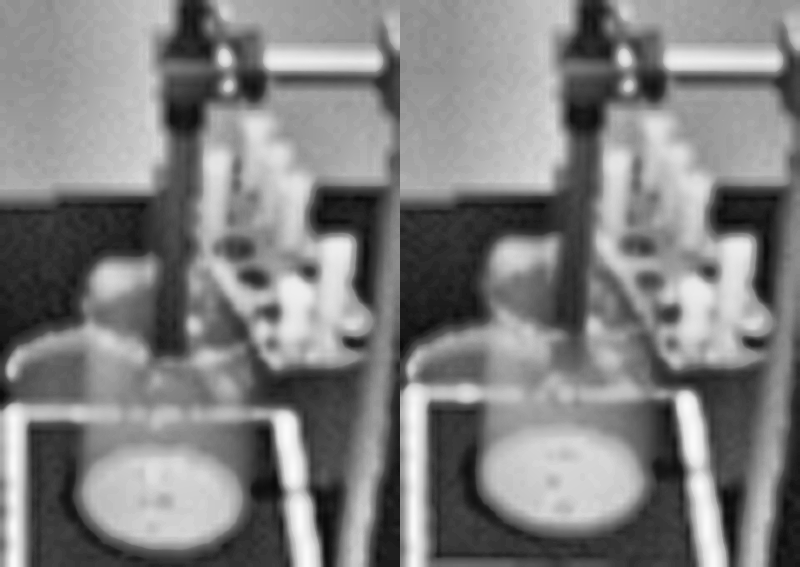

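Call:
jog_arm --rows '[[[0, 0, 2.5], [0, 0, 0], 0], [[0, 0, 2.5], [0, 0, 0], 0], [[0, 0, 2.3], [0, 0, 0], 0], [[0, 0, 1.2], [0, 0, 0], 0], [[0, 0, 0.1], [0, 0, 0], 0], [[0, 0, 0], [0, 0, 0], 0], [[0, 0, 0], [0, 0, 0], 0]]'

```text
clock: 8.7
position: [493.5, 59.9, 61.8]
ee_rot: [0.999, -0.051, -0.0, -0.0]
contact_force: [-1.6, -0.8, 4.1]
gripper_width: -0.0
```

Call:
jog_arm --rows '[[[0, 0, -2], [0, 0, 0], 0], [[0, 0, -2.5], [0, 0, 0], 0], [[0, 0, -2.5], [0, 0, 0], 0], [[0, 0, -1.6], [0, 0, 0], 0], [[0, 0, 0], [0, 0, 0], 0], [[0, 0, 0], [0, 0, 0], 0], [[0, 0, 0], [0, 0, 0], 0]]'

```text
clock: 9.57
position: [493.1, 59.9, 146.3]
ee_rot: [0.999, -0.051, -0.001, 0.0]
contact_force: [0.3, -0.5, 0.0]
gripper_width: 0.3
```

Call:
jog_arm --rows '[[[0, 0, 2.5], [0, 0, 0], 0], [[0, 0, 2.5], [0, 0, 0], 0], [[0, 0, 2.3], [0, 0, 0], 0], [[0, 0, 1.2], [0, 0, 0], 0], [[0, 0, 0.1], [0, 0, 0], 0], [[0, 0, 0], [0, 0, 0], 0], [[0, 0, 0], [0, 0, 0], 0]]'

```text
clock: 10.45
position: [493.8, 60.0, 61.9]
ee_rot: [0.999, -0.051, 0.0, -0.0]
contact_force: [-0.6, -0.7, 5.0]
gripper_width: 0.2
```

Call:
jog_arm --rows '[[[0, 0, -2], [0, 0, 0], 0], [[0, 0, -2.5], [0, 0, 0], 0], [[0, 0, -2.5], [0, 0, 0], 0], [[0, 0, -1.6], [0, 0, 0], 0], [[0, 0, 0], [0, 0, 0], 0], [[0, 0, 0], [0, 0, 0], 0], [[0, 0, 0], [0, 0, 0], 0]]'

```text
clock: 11.32
position: [493.1, 59.8, 146.3]
ee_rot: [0.999, -0.051, -0.001, 0.0]
contact_force: [-0.7, -0.2, 0.6]
gripper_width: -0.2
```

```bash
python3 - <<'E'
from h import *
np.set_printoptions(precision=3,suppress=True)
im=eyes.get_image('side'); cv2.imwrite("pics/side6.png",im[:,:,::-1])
s=arm.read_state(); print(s['clock'],s['position'],s['contact_force'])
im=cv2.imread('pics/side6.png')
a=im[80:230,250:450]; cv2.imwrite('pics/side6c.png',cv2.resize(a,(800,600),interpolation=cv2.INTER_CUBIC))
h=cv2.createCLAHE(4,(4,4)).apply(cv2.cvtColor(cv2.resize(im[110:195,340:400],(400,567),interpolation=cv2.INTER_CUBIC),cv2.COLOR_BGR2GRAY))
cv2.imwrite('pics/cl6.png',h)
E
```

```text
11.375 [493.18  59.89 146.36] [-0.412 -0.695  0.08 ]
```

View pics/side6c.png

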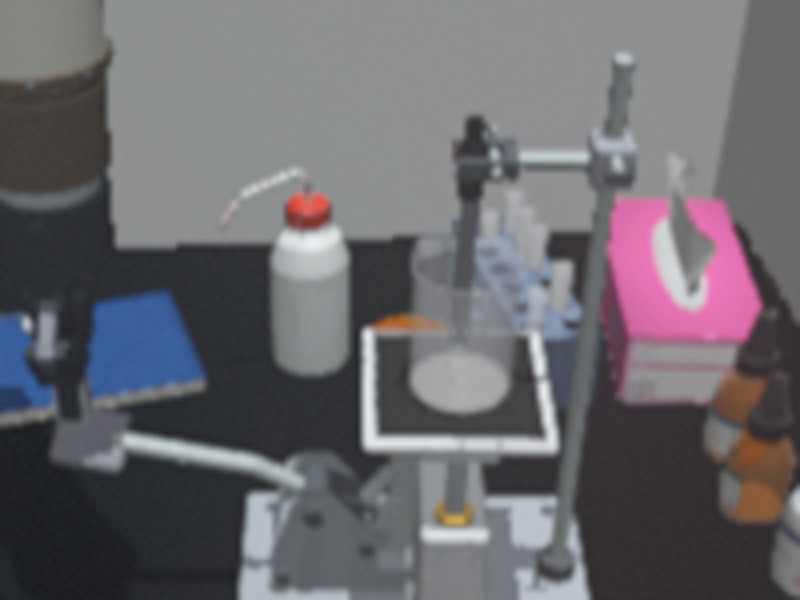

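View pics/cl6.png

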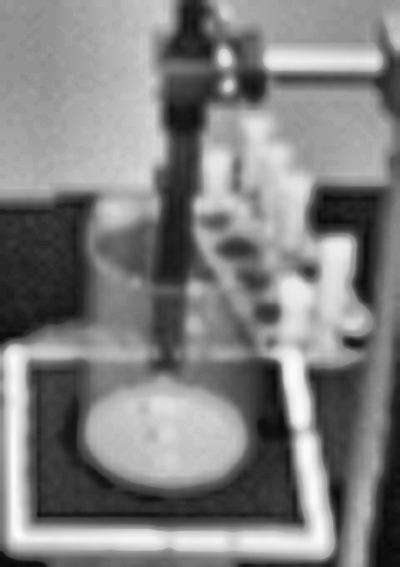

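Call:
jog_arm --rows '[[[0, 0, 2.5], [0, 0, 0], 0], [[0, 0, 2.5], [0, 0, 0], 0], [[0, 0, 2.3], [0, 0, 0], 0], [[0, 0, 1.2], [0, 0, 0], 0], [[0, 0, 0.1], [0, 0, 0], 0], [[0, 0, 0], [0, 0, 0], 0], [[0, 0, 0], [0, 0, 0], 0]]'

```text
clock: 12.25
position: [493.9, 60.1, 61.9]
ee_rot: [0.999, -0.051, 0.0, -0.0]
contact_force: [-0.3, 0.6, 3.7]
gripper_width: 0.1
```

Call:
jog_arm --rows '[[[0, 0, -2], [0, 0, 0], 0], [[0, 0, -2.5], [0, 0, 0], 0], [[0, 0, -2.5], [0, 0, 0], 0], [[0, 0, -1.6], [0, 0, 0], 0], [[0, 0, 0], [0, 0, 0], 0], [[0, 0, 0], [0, 0, 0], 0], [[0, 0, 0], [0, 0, 0], 0]]'

```text
clock: 13.12
position: [493.1, 59.8, 146.3]
ee_rot: [0.999, -0.051, -0.001, 0.0]
contact_force: [-0.2, -0.3, 0.0]
gripper_width: 0.1
```

```bash
python3 - <<'E'
from h import *
np.set_printoptions(precision=3,suppress=True)
for n in ('side','wrist'):
    im=eyes.get_image(n); cv2.imwrite(f"pics/{n}7.png",im[:,:,::-1])
s=arm.read_state(); print(s['clock'],s['position'],s['contact_force'])
im=cv2.imread('pics/side7.png')
a=cv2.resize(im[110:195,340:400],(400,567),interpolation=cv2.INTER_CUBIC)
h=cv2.createCLAHE(4,(4,4)).apply(cv2.cvtColor(a,cv2.COLOR_BGR2GRAY))
cv2.imwrite('pics/cl7.png',np.hstack([a,cv2.cvtColor(h,cv2.COLOR_GRAY2BGR)]))
E
```

```text
13.225 [493.342  59.905 146.53 ] [ 0.336  0.508 -0.357]
```

View pics/cl7.png

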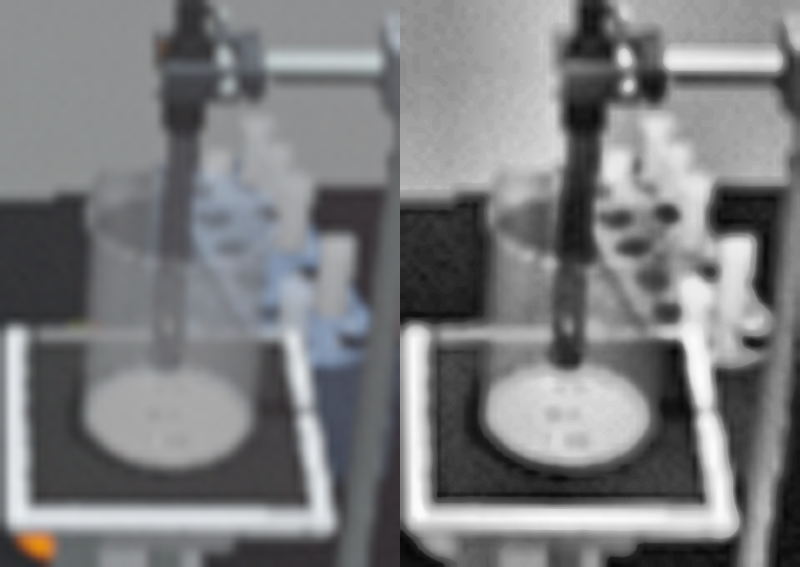

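View pics/wrist7.png

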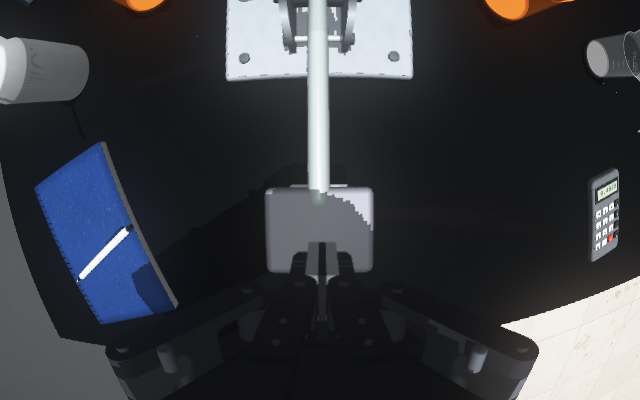

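Call:
jog_arm --rows '[[[0, 0, 2.5], [0, 0, 0], 0], [[0, 0, 2.5], [0, 0, 0], 0], [[0, 0, 2.3], [0, 0, 0], 0], [[0, 0, 1.2], [0, 0, 0], 0], [[0, 0, 0.1], [0, 0, 0], 0], [[0, 0, 0], [0, 0, 0], 0], [[0, 0, 0], [0, 0, 0], 0]]'

```text
clock: 14.1
position: [494.0, 60.1, 62.0]
ee_rot: [0.999, -0.051, 0.0, -0.0]
contact_force: [-0.1, -0.6, 4.0]
gripper_width: 0.3
```

Call:
jog_arm --rows '[[[0, 0, -2], [0, 0, 0], 0], [[0, 0, -2.5], [0, 0, 0], 0], [[0, 0, -2.5], [0, 0, 0], 0], [[0, 0, -2.5], [0, 0, 0], 0], [[0, 0, -3], [0, 0, 0], 0], [[0, 0, -2], [0, 0, 0], 0], [[0, 0, 0], [0, 0, 0], 0], [[0, 0, 0], [0, 0, 0], 0]]'

```text
clock: 15.1
position: [492.8, 59.9, 205.2]
ee_rot: [0.999, -0.051, -0.001, 0.0]
contact_force: [-0.6, -0.6, -0.6]
gripper_width: 0.0
```

```bash
python3 - <<'E'
from h import *
np.set_printoptions(precision=3,suppress=True)
for n in ('side',):
    im=eyes.get_image(n); cv2.imwrite(f"pics/{n}8.png",im[:,:,::-1])
s=arm.read_state(); print(s['clock'],s['position'],s['contact_force'])
im=cv2.imread('pics/side8.png')
a=cv2.resize(im[110:195,340:400],(400,567),interpolation=cv2.INTER_CUBIC)
h=cv2.createCLAHE(4,(4,4)).apply(cv2.cvtColor(a,cv2.COLOR_BGR2GRAY))
cv2.imwrite('pics/cl8.png',np.hstack([a,cv2.cvtColor(h,cv2.COLOR_GRAY2BGR)]))
a=im[80:230,250:450]; cv2.imwrite('pics/side8c.png',cv2.resize(a,(800,600),interpolation=cv2.INTER_CUBIC))
E
```

```text
15.15 [492.82   59.814 204.962] [-0.379  0.389 -0.38 ]
```

View pics/cl8.png

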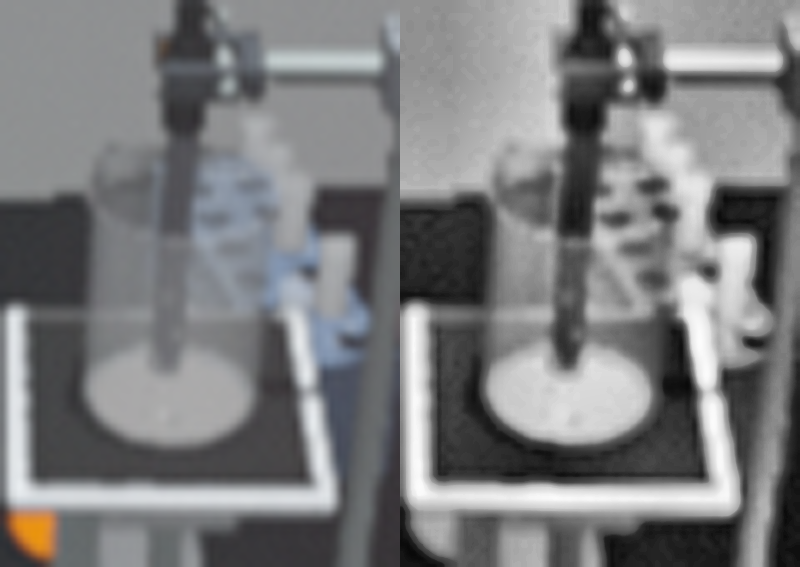

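View pics/side8c.png

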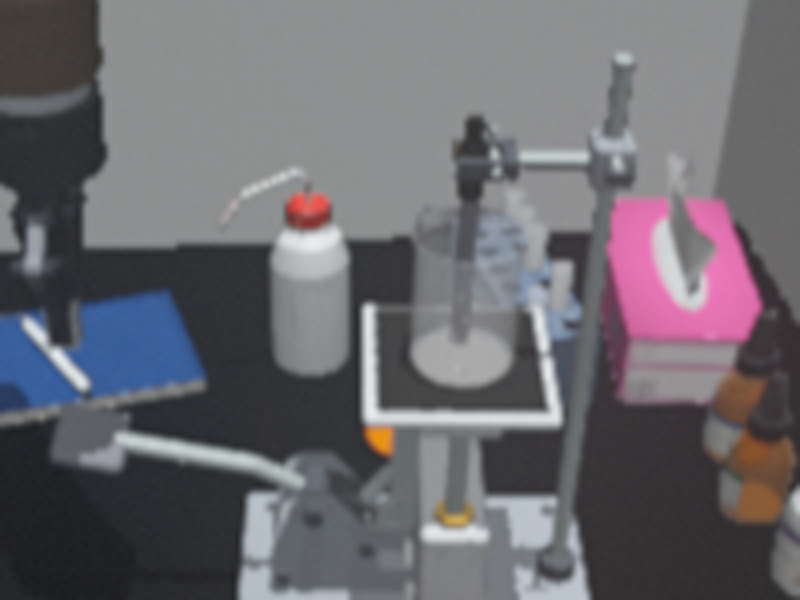

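```bash
python3 -c "
from bench import arm
print(arm.job_done())"
```

```text
the job is handed in; nothing more can be done
None
```

I pressed the lever down five full strokes with the shut fingers, and each one gained a tooth. The stage went from 150 to about 200 mm. The job is handed in at about 15 s on the robot's clock.

- **Probe gap:** in the last side picture the probe tip is about 11–15 mm above the beaker's bottom, so it is under 20 mm and not touching. After four strokes I measured about 22–24 mm, so the fifth was needed.
- **Measurement accuracy:** early estimates of the starting gap disagreed, from 57 to 66 mm. The glass hid the tip at first and the head and clamp gave different values. The later direct views of the tip agreed on about 62–64 mm.
- **Lever and arm:** the lever is back up, and the gripper is clear of the pad by about 70 mm.
- **Forces:** the highest vertical force reading was about 6 N.
- **Surroundings:** I touched nothing but the lever pad. The items visible in the last side picture had not moved.

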